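# Stir the drying milling balls

## Robot

A 6-joint arm with a two-finger parallel gripper is mounted at the origin on a cart in front of the work surface, level with it; the furniture and walls round the work are solid. World frame = base frame: x ahead of the robot, y to its left, z up, the work surface at z = 0. Lengths are in m, angles in rad, forces in N, time in s.
With the tool pointing down it reaches from about 0.325 to 0.85 m from the base axis. Payload 15.5 kg.
Tool frame: the origin (TCP) lies on the centre line of the jaws, within the pads' length; the fingertips stand robot.finger_overhang ahead of it and the grasp point (between the pads) lies 2 mm behind it (robot.finger_overhang is the distance from the TCP to the fingertips, in m); z points along the fingers, x is the direction in which the jaws open and shut, and the axes are right-handed (so a half turn about z gives the same grasp; the last joint's range is limited). The gripper opens to 91 mm and grips with 3 to 60 N. Pads are 32 mm wide; open, the fingers measure 118 mm over their backs; the gripper's body (76 mm by 178 mm) begins 60 mm behind the grasp point.
Start: joints at [-1.256, 0.494, 1.345, -0, 1.302, -0.096], TCP at [0.25, -0.573, 0.231] pointing down, gripper open.
Joint ranges: [-2.91, 2.91], [-0.82, 2.16], [0.22, 2.67], [-1.22, 4.37], [0.12, 2.79], [-3.08, 3.08]. Speed limits (rad/s): [1.89, 1.89, 2.57, 3.01, 3.01, 3.01].

## Interface

Orientations are given as [roll, pitch, yaw] about the fixed x, y, z axes, in that order (R = Rz(yaw) Ry(pitch) Rx(roll)).
In Python, from plant import robot gives the robot as it stands. The module is installed in compiled form; this text tells all that it offers.
- The arm moves only by the tool apply_moves, never from a script. Its argument "targets" is a list of rows, each a list of 2 entries, a list of its own where there are three numbers: the shift along the tool's x, y, z in m, then the turn, a rotation vector about the tool's x, y, z in rad. A call has 1 to 5 rows; each row is the pose to reach, as a shift and turn from the pose commanded when the call began, along the tool's axes at that moment; what a row does not reach only later rows make up. A row lasts 1/8 s, in which the tool goes at most 62.5 mm and 10.7 degrees, less where a joint would pass 70% of its speed; a pose out of reach is approached as far as the arm can. A call with a gripper value outside its range is refused whole. "claw" is the opening in per cent of the stroke, from 0 (shut) to 100 (fully open), set as the call begins (left out, the last holds). The fingers move at their own pace and stop on an object; "newtons" is the grip in N (left out, the last holds). Time passes only in rows, so rows that repeat a pose let the fingers close. It gives the time, the measured TCP pose, the force and the opening at its end, in the units of the state.
- robot.get_obs(): the state, without advancing time (a new reading comes with each control period).
- robot.get_image(name): name is "side" or "top" or "wrist"; returns a dict with "img" (384x512x3 uint8, red, green, blue), "intrinsics" (3x3 intrinsics, pixels), "T" (4x4, takes a point from camera to world coordinates). Camera axes: x right, y down, z forward; pixel columns grow to the right and rows downward; lengths in m; the calibration is good to about 2 mm. A picture is of the moment at which its call begins. There is no depth.
- robot.hand_in(): hands the job in, once; it reports no verdict.
The state is a dict: "t": time; "joint_positions": joint angles; "joint_velocities": joint speeds; "effort": joint torques, N m; "ee_pos": TCP position; "ee_rot": TCP orientation; "force": force on the tool from outside, world axes, zero at the start; "ft_torque": the same for the moment, N m; "opening": opening from 0.0 (shut) to 1.0 (fully open).
Only numpy, scipy, OpenCV 4.12 (cv2) and the standard library are available. Lean on these libraries where they do the work, as an engineer would, in place of code of your own. Each camera call takes 0.05 s, during which the arm holds its last target.

## Task

Take the stirring rod out of its stand and turn over the steel milling balls drying in the white dish: with the rod's tip down among the balls near the floor of the dish, stir round three full turns anticlockwise as seen from above, in wide circles about the middle of the dish, so that most of the balls end up in new places. Then lift the rod out and hang it back in its stand, down on its collar, and let go. Keep every ball in the dish, don't press the rod hard against the dish or shove the dish along, and leave the other things where they are.

Things in the scene. Friction and masses are not known exactly. Their poses are not given: they have to be found in the camera images.
- stand: stand of the stirring rod, fixed to the worktop: upright aluminium block 40 x 40 mm on a dark steel foot 86 x 86 x 8 mm; flat top 112 mm above the worktop. A vertical round hole of 15 mm diameter, its mouth chamfered 3 mm, runs down the middle of the block. Origin: centre of the underside, z up; the hole is on the z axis.
- rod_grip (a point): the stirring rod: point on its axis, half-way along its grey grip; z up the rod. The grip is square, 16 x 16 mm (faces square to this frame's x and y axes), from 36 mm below to 30 mm above this point. Starts upright, 152 mm above the worktop. Rod about 70 g.
- rod: the stirring rod again: origin at its tip, on its axis, 140 mm below rod_grip; z up the rod. Steel shaft 10 mm diameter with tapered end, 100 mm from tip to the underside of a round collar (24 mm diameter, 4 mm thick) below the grip. At the start it hangs in the stand's hole, collar on the stand's top, tip 12 mm above the worktop.
- dish: round white porcelain dish, standing loose on the worktop, about 0.7 kg, 50 mm high. Outer radius 50 mm at the foot, 63 mm at the rim; wall 4.5 mm; flat inner floor 6 mm above its underside, with inner radius about 48 mm near the floor and 58 mm at the rim. Origin: centre of the underside, z up.
- flask_near: bystander: small conical flask of amber broth, 52 mm diameter, 85 mm high; origin under its centre
- flask_left: bystander: a second conical flask of amber broth, 52 mm diameter, 85 mm high; origin under its centre
- cylinder_glass: bystander: glass measuring cylinder, tube 32 mm diameter on a foot 50 x 57 mm, 201 mm high; origin under its centre
- pen: bystander: marker pen lying on the worktop, 12 mm thick, 132 mm long; origin under its centre, long axis y
- ball0_center (a point): centre of one of the six equal loose steel balls (20 mm diameter, about 33 g) lying on the floor of the dish, free to roll
- ball1_center (a point): centre of one of the six equal loose steel balls (20 mm diameter, about 33 g) lying on the floor of the dish, free to roll
- ball2_center (a point): centre of one of the six equal loose steel balls (20 mm diameter, about 33 g) lying on the floor of the dish, free to roll
- ball3_center (a point): centre of one of the six equal loose steel balls (20 mm diameter, about 33 g) lying on the floor of the dish, free to roll
- ball4_center (a point): centre of one of the six equal loose steel balls (20 mm diameter, about 33 g) lying on the floor of the dish, free to roll
- ball5_center (a point): centre of one of the six equal loose steel balls (20 mm diameter, about 33 g) lying on the floor of the dish, free to roll
There are look-alikes about, which are no part of the job. Of the things that look like the rod, the smaller one is meant. What is shaped like the stand but green is not meant.

How it is judged:
On the way, in this order (a step that is already met when the one before it is completed fails the run):
1. turn 1: the rod's tip, down among the balls, passes the dish's +x side (x of rod in the frame of dish between 0.012 and 0.045 m and y of rod in the frame of dish between -0.012 and 0.012 m and z of rod in the frame of dish between 0 and 0.024 m).
2. turn 1: the rod's tip, down among the balls, passes the dish's +y side (y of rod in the frame of dish between 0.012 and 0.045 m and x of rod in the frame of dish between -0.012 and 0.012 m and z of rod in the frame of dish between 0 and 0.024 m).
3. turn 1: the rod's tip, down among the balls, passes the dish's -x side (x of rod in the frame of dish between -0.045 and -0.012 m and y of rod in the frame of dish between -0.012 and 0.012 m and z of rod in the frame of dish between 0 and 0.024 m).
4. turn 1: the rod's tip, down among the balls, passes the dish's -y side (y of rod in the frame of dish between -0.045 and -0.012 m and x of rod in the frame of dish between -0.012 and 0.012 m and z of rod in the frame of dish between 0 and 0.024 m).
5. turn 2: the rod's tip, down among the balls, passes the dish's +x side (all of step 1).
6. turn 2: the rod's tip, down among the balls, passes the dish's +y side (all of step 2).
7. turn 2: the rod's tip, down among the balls, passes the dish's -x side (all of step 3).
8. turn 2: the rod's tip, down among the balls, passes the dish's -y side (all of step 4).
9. the rod is lifted clear of the dish, with at least four of the six balls now more than 10 mm from where they started (z of rod in the frame of dish above 0.06 m and (distance of each of ball0_center, ball1_center, ball2_center, ball3_center from where it was at the start of the episode above 0.01 m or distance of each of ball0_center, ball1_center, ball2_center, ball4_center from where it was at the start of the episode above 0.01 m or distance of each of ball0_center, ball1_center, ball2_center, ball5_center from where it was at the start of the episode above 0.01 m or distance of each of ball0_center, ball1_center, ball3_center, ball4_center from where it was at the start of the episode above 0.01 m or distance of each of ball0_center, ball1_center, ball3_center, ball5_center from where it was at the start of the episode above 0.01 m or distance of each of ball0_center, ball1_center, ball4_center, ball5_center from where it was at the start of the episode above 0.01 m or distance of each of ball0_center, ball2_center, ball3_center, ball4_center from where it was at the start of the episode above 0.01 m or distance of each of ball0_center, ball2_center, ball3_center, ball5_center from where it was at the start of the episode above 0.01 m or distance of each of ball0_center, ball2_center, ball4_center, ball5_center from where it was at the start of the episode above 0.01 m or distance of each of ball0_center, ball3_center, ball4_center, ball5_center from where it was at the start of the episode above 0.01 m or distance of each of ball1_center, ball2_center, ball3_center, ball4_center from where it was at the start of the episode above 0.01 m or distance of each of ball1_center, ball2_center, ball3_center, ball5_center from where it was at the start of the episode above 0.01 m or distance of each of ball1_center, ball2_center, ball4_center, ball5_center from where it was at the start of the episode above 0.01 m or distance of each of ball1_center, ball3_center, ball4_center, ball5_center from where it was at the start of the episode above 0.01 m or distance of each of ball2_center, ball3_center, ball4_center, ball5_center from where it was at the start of the episode above 0.01 m)), for 0.1 s.
At the end, for the whole second after the job is handed in: The rod hangs released and upright in its stand: axis within 8 mm of the hole's axis at the tip, collar within 6 mm of the stand's top, leaning less than 0.08 rad; all six balls lie in the dish and the dish stands level (horizontal distance between rod and stand below 0.008 m and z of rod in the frame of stand below 0.018 m and angle between rod_grip's own z axis and vertical below 0.08 rad and horizontal distance between each of ball0_center, ball1_center, ball2_center, ball3_center, ball4_center, ball5_center and dish below 0.052 m and z of ball0_center in the frame of dish between 0.008 and 0.045 m and z of ball1_center in the frame of dish between 0.008 and 0.045 m and z of ball2_center in the frame of dish between 0.008 and 0.045 m and z of ball3_center in the frame of dish between 0.008 and 0.045 m and z of ball4_center in the frame of dish between 0.008 and 0.045 m and z of ball5_center in the frame of dish between 0.008 and 0.045 m and angle between dish's own z axis and vertical below 0.05 rad); the robot touches nothing.
It fails at once if a bystander (flask, measuring cylinder or pen) is moved by more than 30 mm (distance of any of flask_near, flask_left, cylinder_glass, pen from where it was at the start of the episode above 0.03 m).
It fails at once if the dish is moved from its place by more than 30 mm (distance of dish from where it was at the start of the episode above 0.03 m).
It fails at once if the rod and the dish press on each other with more than 25 N (contact force between rod and dish above 25 N).
It also fails if it takes over 69 s, if anything falls off the work surface, if the arm or the gripper's body presses on something with over 40 N, if the wrist force passes 120 N, or if a joint passes its speed limit or range.

## Working session

There is one attempt and no reset: what is moved stays moved. The work goes in short steps, Python scripts to look and compute and a tool call to move; the robot and the scene stay as the last step left them, time stands still between calls to the robot, and variables do not carry over. Pictures are saved under pics/ and viewed, and the job is handed in when it is done.

Besides the shell and the picture viewer there is one more tool, called after "Request:" as name([rows], argument=value, ...), one row to a line, values as JSON. apply_moves: Moves the arm, as the interface text tells. Its arguments: {"type":"object","properties":{"targets":{"type":"array","items":{"type":"array"}},"claw":{"type":"number"},"newtons":{"type":"number"}},"required":["targets"]}

```bash
mkdir -p pics; ls
python3 - <<'E'
from plant import robot
import cv2
print(robot.finger_overhang); print(robot.get_obs())
for n in ["side","top","wrist"]:
    d=robot.get_image(n); cv2.imwrite(f"pics/{n}0.png",d["img"][:,:,::-1]); print(n,d["intrinsics"].tolist(),d["T"].round(4).tolist())
E
```

```text
pics
0.017
{'t': 0.0, 'joint_positions': array([-1.25550015e+00,  4.94194244e-01,  1.34613008e+00,  1.79894286e-05,
        1.30249623e+00, -9.55176744e-02]), 'joint_velocities': array([-8.91735406e-05,  8.54596596e-04,  3.14580434e-04, -1.73091703e-03,
       -1.52425304e-03, -1.05099397e-03]), 'effort': array([-1.98902671e-03, -8.78825569e+01, -3.81853294e+01,  7.05697644e-02,
        5.33965963e-02, -1.64972867e-04]), 'ee_pos': array([ 0.24948383, -0.57265625,  0.23033173]), 'ee_rot': array([-3.14145828e+00,  1.22065581e-03, -1.15998717e+00]), 'force': array([ 0.33341781,  0.06343463, -0.56931826]), 'ft_torque': array([ 0.04548364,  0.07632238, -0.00746225]), 'opening': 1.00092674982762}
side [[415.21013968718387, 0.0, 254.71011395448906], [0.0, 415.21013968718387, 189.80910203095476], [0.0, 0.0, 1.0]] [[-0.981, -0.1102, 0.1599, 0.3213], [-0.193, 0.6459, -0.7387, 0.9925], [-0.0219, -0.7554, -0.6548, 0.98], [0.0, 0.0, 0.0, 1.0]]
top [[481.3684638645621, 0.0, 264.8922224992454], [0.0, 481.3684638645621, 196.47253050638895], [0.0, 0.0, 1.0]] [[0.0028, -0.9935, 0.1142, 0.389], [-0.9997, -0.0057, -0.0251, 0.0273], [0.0256, -0.1141, -0.9931, 1.6166], [0.0, 0.0, 0.0, 1.0]]
wrist [[283.13269318457765, 0.0, 255.07761315235635], [0.0, 283.13269318457765, 194.06704899543777], [0.0, 0.0, 1.0]] [[0.399, -0.8823, -0.2496, 0.3198], [-0.9169, -0.3842, -0.1077, -0.5417], [-0.0009, 0.2718, -0.9623, 0.3834], [0.0, 0.0, 0.0, 1.0]]
```

View pics/side0.png

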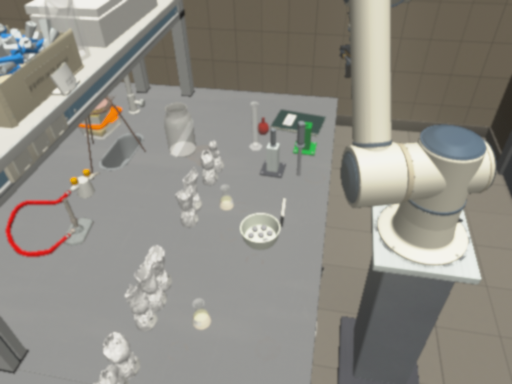

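View pics/top0.png

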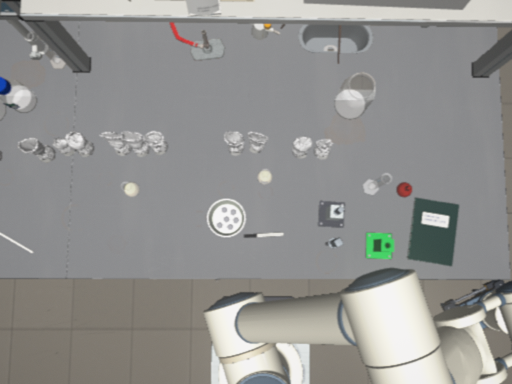

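View pics/wrist0.png

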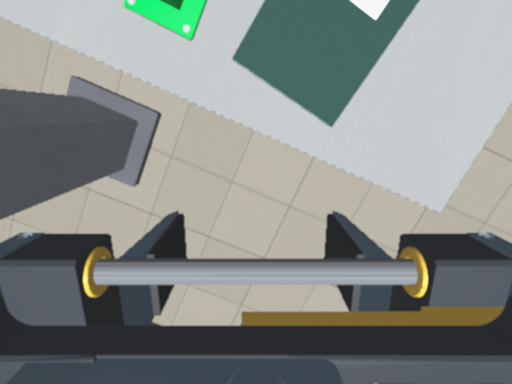

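The top view shows the dish at (227,218), the pen at (264,235), the grey stand at (332,214), a stray rod-like thing at (334,243) and the green decoy at (380,246). The flasks are at (265,177) and (131,189), and the cylinder is near (375,185). I'll enlarge these areas.

Run:
```python
import cv2,numpy as np
t=cv2.imread("pics/top0.png");s=cv2.imread("pics/side0.png")
cv2.imwrite("pics/c1.png",np.hstack([cv2.resize(t[160:260,300:400],(400,400),interpolation=2),cv2.resize(t[170:270,195:295],(400,400),interpolation=2)]))
cv2.imwrite("pics/c2.png",np.hstack([cv2.resize(s[90:190,230:330],(400,400),interpolation=2),cv2.resize(s[180:280,210:310],(400,400),interpolation=2)]))
```

```text
(no output)
```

View pics/c1.png

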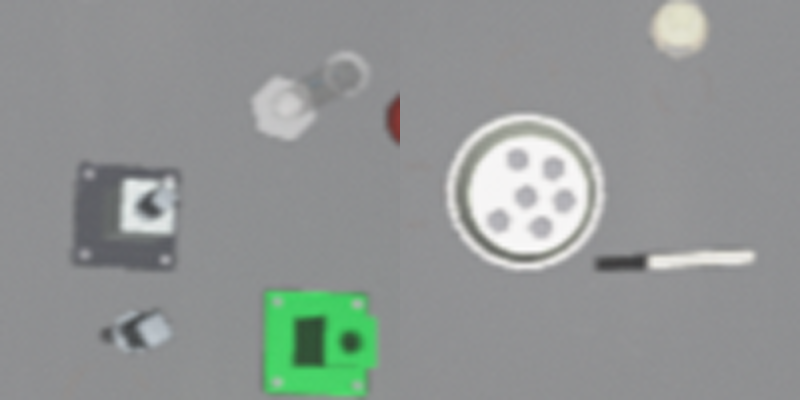

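View pics/c2.png

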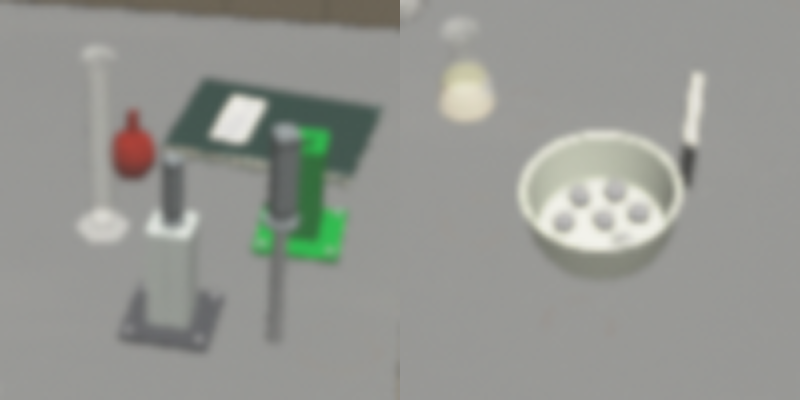

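The left panel shows the grey stand with the small rod. A bigger rod stands upright on the worktop to its side. Next I'll measure positions by casting rays.

```bash
cat > h.py <<'E'
import cv2,numpy as np
from plant import robot
CAL={}
def cam(n):
    d=robot.get_image(n); return d
def ray(d,px,z):
    K=d["intrinsics"];T=d["T"]
    r=T[:3,:3]@np.linalg.solve(K,np.array([px[0],px[1],1.0])); o=T[:3,3]
    return o+r*(z-o[2])/r[2]
def proj(d,p):
    T=np.linalg.inv(d["T"]); c=T[:3,:3]@np.asarray(p)+T[:3,3]; u=d["intrinsics"]@c; return u[:2]/u[2]
def tri(ds,pxs):
    A=np.zeros((3,3));b=np.zeros(3)
    for d,p in zip(ds,pxs):
        r=d["T"][:3,:3]@np.linalg.solve(d["intrinsics"],np.array([p[0],p[1],1.0]));r/=np.linalg.norm(r)
        M=np.eye(3)-np.outer(r,r);A+=M;b+=M@d["T"][:3,3]
    return np.linalg.solve(A,b)
E
python3 - <<'E'
from h import *
t=cam("top");s=cam("side");g=t["img"].astype(int)
hsv=cv2.cvtColor(t["img"],cv2.COLOR_RGB2HSV)
# foot dark
def comp(mask,box):
    x0,y0,x1,y1=box;m=np.zeros_like(mask);m[y0:y1,x0:x1]=mask[y0:y1,x0:x1]
    c,_=cv2.findContours(m,cv2.RETR_EXTERNAL,cv2.CHAIN_APPROX_NONE);return max(c,key=cv2.contourArea)
V=hsv[:,:,2]
m=((V<105)|(V>190)).astype(np.uint8)
print("bg",V[230,300],V[205,322])
c=comp(m,(312,195,350,232));r=cv2.minAreaRect(c);print("foot",r,cv2.boxPoints(r).tolist())
for p in cv2.boxPoints(r): print(ray(t,p+0.0,.008).round(4))
print("foot c",ray(t,r[0],.008))
m2=(V>190).astype(np.uint8)
c=comp(m2,(327,200,348,222));r=cv2.minAreaRect(c);print("blocktop",r,ray(t,r[0],.112))
c=comp(m2,(200,190,250,245));e=cv2.fitEllipse(c);print("rim",e,ray(t,e[0],.05), "r",np.ptp([ray(t,(e[0][0]+k*e[1][0]/2,e[0][1]),.05) for k in(-1,1)],axis=0))
gs=s["img"];Vs=cv2.cvtColor(s["img"],cv2.COLOR_RGB2HSV)[:,:,2]
print(Vs[185:200:3,240],Vs[230,150])
E
```

```text
bg 145 108
foot ((330.5, 214.0), (24.0, 23.0), 90.0) [[319.0, 202.0], [342.0, 202.0], [342.0, 226.0], [319.0, 226.0]]
[ 0.5563 -0.1959  0.008 ]
[ 0.5567 -0.2738  0.008 ]
[ 0.4758 -0.2725  0.008 ]
[ 0.4754 -0.1951  0.008 ]
foot c [ 0.51593583 -0.2343233   0.008     ]
blocktop ((336.5, 211.0), (12.0, 11.0), 90.0) [ 0.51729015 -0.23649699  0.112     ]
rim ((225.86155700683594, 217.4916229248047), (37.698917388916016, 38.30720901489258), 94.86638641357422) [0.49959897 0.11444425 0.05      ] r [0.00056251 0.12245385 0.        ]
[153 153 153 153 153] 153
```

Run:
```python
import cv2,numpy as np
t=cv2.imread("pics/top0.png");s=cv2.imread("pics/side0.png")
cv2.imwrite("pics/c3.png",np.hstack([cv2.resize(t[195:255,310:350],(400,600),interpolation=0),cv2.resize(s[120:180,255:295],(400,600),interpolation=0)]))
```

```text
(no output)
```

View pics/c3.png

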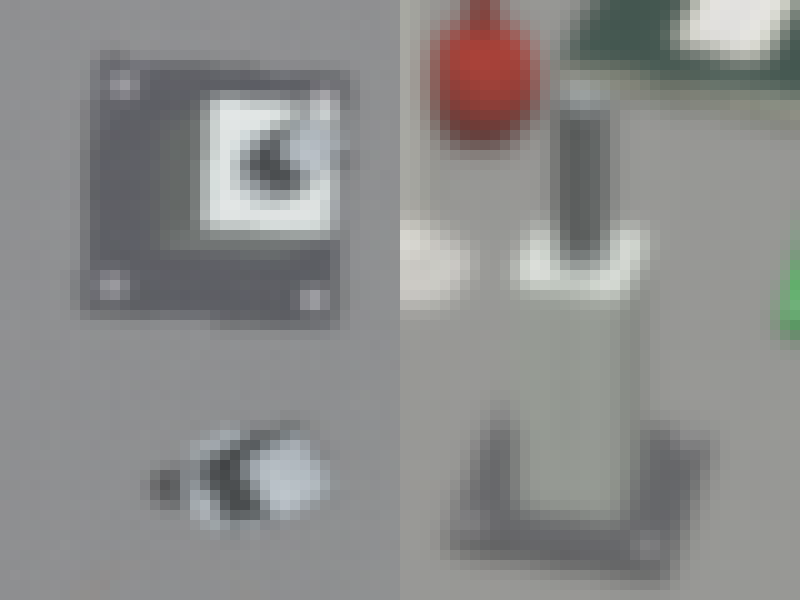

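```bash
cat >> h.py <<'E'
from scipy.spatial.transform import Rotation as R
def delta(pos,yaw,roll=np.pi,pitch=0,obs=None):
    o=obs or robot.get_obs()
    R0=R.from_euler('xyz',o['ee_rot']); R1=R.from_euler('xyz',[roll,pitch,yaw])
    d=R0.inv().apply(np.asarray(pos)-o['ee_pos']); w=(R0.inv()*R1).as_rotvec()
    return d.round(4).tolist(),w.round(4).tolist()
E
python3 - <<'E'
from h import *
t=cam("top");s=cam("side")
print("decoy top",tri([t,s],[(338.5,242),(301,122)]),"foot",tri([t,s],[(326.5,243.7),(298.5,175)]), ray(t,(326.5,243.7),0.01))
print("rod top", tri([t,s],[(341.7,209),(273,129.5)]))
print("cyl top",tri([t,s],[(386,178.5),(254.5,103)]),"base",ray(t,(371,187),.0))
print("stand foot side view",ray(s,(272.5,171),.008))
print("flask near",ray(t,(265,177),.06),"pen",ray(t,(264,235),.01))
print(delta([.43,-.235,.33],-np.pi/2))
E
```

```text
decoy top [ 0.41748766 -0.21995044  0.23212358] foot [ 0.41579132 -0.22056799  0.0023393 ] [ 0.41644632 -0.21933599  0.01      ]
rod top [ 0.51680677 -0.24060527  0.17921776]
cyl top [ 0.60743511 -0.36995903  0.20498511] base [ 0.60949154 -0.37539221  0.        ]
stand foot side view [ 0.51347482 -0.22120772  0.008     ]
flask near [ 0.63214261 -0.01232904  0.06      ] pen [ 0.44461477 -0.01080713  0.01      ]
([-0.2378, -0.3004, -0.0991], [0.0, 0.0003, 0.4108])
```

Request:
apply_moves([
  [[-0.06,-0.06,-0.099],[0,0,-0.1]],
  [[-0.1,-0.1,-0.099],[0,0,0.15]],
  [[-0.15,-0.17,-0.099],[0,0,0.25]],
  [[-0.19,-0.21,-0.099],[0,0,0.41]],
  [[-0.238,-0.25,-0.099],[0,0,0.41]],
])

```text
t: 0.98
ee_pos: [0.3622, -0.3123, 0.3273]
ee_rot: [-3.141, -0.001, -1.573]
force: [1.3, 0.3, -0.1]
opening: 1.002
```

Run:
```python
from h import *
print(robot.get_obs()['ee_pos'],robot.get_obs()['ee_rot'])
print(delta([.43,-.235,.33],-np.pi/2))
```

```text
[ 0.36221216 -0.31233133  0.32729501] [-3.14079568e+00 -6.21141867e-04 -1.57295418e+00]
([-0.0775, -0.0676, -0.0027], [-0.0008, -0.0006, -0.0022])
```

Request:
apply_moves([
  [[-0.04,-0.03,0],[0,0,0]],
  [[-0.07,-0.055,0],[0,0,0]],
  [[-0.07,-0.055,0],[0,0,0]],
])

```text
t: 1.35
ee_pos: [0.4176, -0.2421, 0.3269]
ee_rot: [-3.141, 0.0, -1.567]
force: [-1.1, 0.5, 0.6]
opening: 1.001
```

Run:
```python
from h import *
d=cam("wrist"); cv2.imwrite("pics/w1.png",d["img"][:,:,::-1]); o=robot.get_obs();print(o['ee_pos'],o['ee_rot'])
np.savez("w1.npz",**d)
print(proj(d,[.516,-.235,.112]),proj(d,[.516,-.235,.182]))
```

```text
[ 0.41691652 -0.24319057  0.326871  ] [-3.14159145e+00 -1.46827322e-04 -1.56772574e+00]
[249.9325786   95.84387101] [248.74021153  91.42948551]
```

View pics/w1.png

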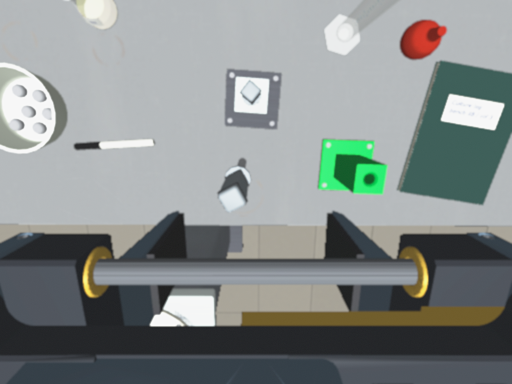

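Run:
```python
from h import *
im=cv2.imread("pics/w1.png")
cv2.imwrite("pics/w1c.png",cv2.resize(im[60:135,215:290],(600,600),interpolation=2))
```

```text
(no output)
```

View pics/w1c.png

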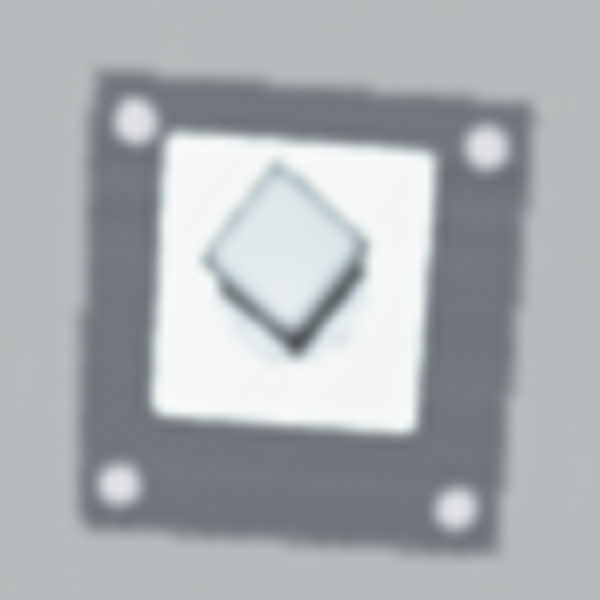

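Run:
```python
from h import *
d=dict(np.load("w1.npz"))
f=lambda p:((p[0]+.5)/8-.5+215,(p[1]+.5)/8-.5+60)
for nm,c,z in [("grip",[(277,161),(369,245),(295,335),(201,258)],.182),("block",[(165,132),(437,150),(417,434),(152,414)],.112),("bolts",[(135,120),(487,147),(457,510),(119,485)],.008)]:
    P=np.array([ray(d,f(p),z) for p in c]);print(nm,P.mean(0).round(4))
    for i in range(4):
        e=P[(i+1)%4]-P[i];print("  len",np.linalg.norm(e).round(4),"ang mod 90",np.degrees(np.arctan2(e[1],e[0])).round(1)%90)
```

```text
grip [ 0.5166 -0.2365  0.182 ]
  len 0.0149 ang mod 90 49.69999999999999
  len 0.014 ang mod 90 49.30000000000001
  len 0.0148 ang mod 90 52.2
  len 0.0147 ang mod 90 50.0
block [ 0.5168 -0.2365  0.112 ]
  len 0.0412 ang mod 90 86.7
  len 0.0414 ang mod 90 86.69999999999999
  len 0.0415 ang mod 90 86.1
  len 0.041 ang mod 90 86.3
bolts [ 0.5167 -0.2365  0.008 ]
  len 0.0684 ang mod 90 86.1
  len 0.0685 ang mod 90 86.19999999999999
  len 0.0684 ang mod 90 86.1
  len 0.0685 ang mod 90 86.2
```

Run:
```python
from h import *
print(delta([.5167,-.2365,.25],np.radians(-130)))
```

```text
([-0.0064, -0.0998, 0.0769], [-0.0001, -0.0001, 0.7012])
```

Request:
apply_moves([
  [[-0.002,-0.05,0.0],[0,0,0.18]],
  [[-0.006,-0.1,0.03],[0,0,0.36]],
  [[-0.0064,-0.0998,0.06],[0,0,0.54]],
  [[-0.0064,-0.0998,0.077],[0,0,0.7012]],
  [[-0.0064,-0.0998,0.077],[0,0,0.7012]],
], claw=50, newtons=30)

```text
t: 2.02
ee_pos: [0.5153, -0.2381, 0.2487]
ee_rot: [3.139, -0.001, -2.271]
force: [0.7, -0.4, 0.2]
opening: 0.508
```

Request:
apply_moves([
  [[0,0,0],[0,0,0]],
])

```text
t: 2.15
ee_pos: [0.5163, -0.2383, 0.2507]
ee_rot: [-3.141, 0.0, -2.268]
force: [0.3, 0.7, 0.4]
opening: 0.503
```

Run:
```python
from h import *
d=cam("wrist"); cv2.imwrite("pics/w2.png",d["img"][:,:,::-1]); o=robot.get_obs();print(o['ee_pos'],o['ee_rot'])
print(delta([.5167,-.2365,.148],np.radians(-130)))
print(proj(d,[.5167,-.2365,.182]))
```

```text
[ 0.51642669 -0.23821154  0.2508636 ] [-3.14008687e+00  2.12124941e-04 -2.26865013e+00]
([-0.0015, 0.001, 0.1029], [-0.0015, 0.0002, 0.0003])
[253.52071489 211.17549687]
```

View pics/w2.png

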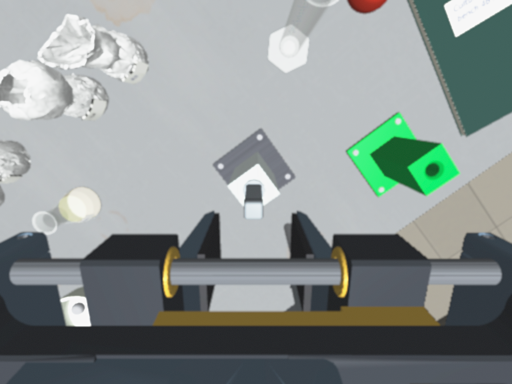

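The grip is seen square to the jaws at (253,208), between the pads. I'll lower and grip.

Request:
apply_moves([
  [[-0.0015,0.001,0.04],[0,0,0]],
  [[-0.0015,0.001,0.075],[0,0,0]],
  [[-0.0015,0.001,0.103],[0,0,0]],
  [[-0.0015,0.001,0.103],[0,0,0]],
  [[-0.0015,0.001,0.103],[0,0,0]],
])

```text
t: 2.82
ee_pos: [0.5172, -0.2362, 0.1483]
ee_rot: [-3.14, 0.0, -2.27]
force: [-0.1, 0.3, 0.3]
opening: 0.502
```

Request:
apply_moves([
  [[0,0,0],[0,0,0]],
  [[0,0,0],[0,0,0]],
  [[0,0,0],[0,0,0]],
  [[0,0,0],[0,0,0]],
], claw=0, newtons=40)

```text
t: 3.32
ee_pos: [0.5166, -0.2357, 0.1471]
ee_rot: [-3.141, 0.0, -2.271]
force: [-1.0, 1.0, 4.9]
opening: 0.173
```

Run:
```python
from h import *
d=cam("wrist"); cv2.imwrite("pics/w3.png",d["img"][:,:,::-1]); o=robot.get_obs();print(o)
```

```text
{'t': 3.375, 'joint_positions': array([-5.33242964e-01,  5.09632069e-01,  1.58650092e+00,  3.06504146e-05,
        1.04504187e+00,  1.73791698e+00]), 'joint_velocities': array([ 0.00230037, -0.00053254, -0.00104883,  0.00193917, -0.00042345,
       -0.00104679]), 'effort': array([-2.24482629e-02, -7.88982654e+01, -3.00306988e+01,  3.67176707e-02,
       -4.80209235e-01, -3.67253437e-03]), 'ee_pos': array([ 0.51662646, -0.23573603,  0.14711907]), 'ee_rot': array([-3.14118509e+00,  9.56450893e-05, -2.27117530e+00]), 'force': array([-0.86559417,  0.24651234,  5.42664576]), 'ft_torque': array([0.23416049, 0.23660486, 0.01892114]), 'opening': 0.17479922347550045}
```

View pics/w3.png

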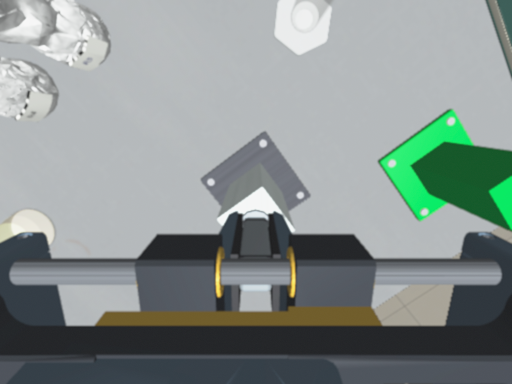

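The grip holds at an opening of 15.9 mm, which matches the 16 mm grip. I'll lift straight up and find the balls in the top view.

Request:
apply_moves([
  [[0,0,-0.015],[0,0,0]],
  [[0,0,-0.045],[0,0,0]],
  [[0,0,-0.09],[0,0,0]],
  [[0,0,-0.125],[0,0,0]],
  [[0,0,-0.125],[0,0,0]],
])

```text
t: 4.0
ee_pos: [0.5176, -0.2363, 0.2753]
ee_rot: [-3.136, 0.001, -2.271]
force: [-0.2, -0.1, -1.1]
opening: 0.173
```

Run:
```python
from h import *
o=robot.get_obs();print(o['ee_pos'],o['ee_rot'],o['force'],o['opening'])
t=cam("top");d=cam("side");cv2.imwrite("pics/s4.png",cv2.resize(d["img"][60:260,180:340,::-1],(640,800//1)[:2] if 0 else (480,600)))
img=t["img"];cv2.imwrite("pics/t4.png",cv2.resize(img[195:240,205:250,::-1],(540,540),interpolation=0))
V=cv2.cvtColor(img,cv2.COLOR_RGB2GRAY)[200:235,210:243]
up=cv2.resize(V,None,fx=8,fy=8,interpolation=2)
m=(up<205).astype(np.uint8);m=cv2.morphologyEx(m,cv2.MORPH_OPEN,np.ones((9,9)))
n,l,st,ce=cv2.connectedComponentsWithStats(m)
D=np.array([.4996,.1144])
for i in range(1,n):
    p=((ce[i][0]+.5)/8-.5+210,(ce[i][1]+.5)/8-.5+200);w=ray(t,p,.016);q=w[:2]-D
    print(st[i,4],st[i,2:4],np.round(p,1),q.round(4),"r",np.hypot(*q).round(4),"ang",np.degrees(np.arctan2(q[1],q[0])).round(0))
# floor/inner check
```

```text
[ 0.51761671 -0.23630085  0.27526451] [-3.13622314e+00  9.24727946e-04 -2.27114675e+00] [-0.1501436  -0.06779824 -1.1006463 ] 0.1733761954851685
29536 [264 280] [225. 216.] [0.0075 0.0049] r 0.009 ang 33.0
1660 [45 45] [224.  209.4] [0.0293 0.0086] r 0.0305 ang 16.0
1790 [45 48] [232.9 211.6] [ 0.0221 -0.0211] r 0.0306 ang -44.0
1727 [47 48] [226.1 218.7] [-0.0017  0.0011] r 0.0021 ang 147.0
1760 [46 48] [235.6 219.7] [-0.0049 -0.0303] r 0.0307 ang -99.0
1782 [47 49] [219.2 224.7] [-0.0217  0.0237] r 0.0321 ang 133.0
1712 [48 46] [229.8 226.4] [-0.0271 -0.0114] r 0.0294 ang -157.0
```

View pics/t4.png

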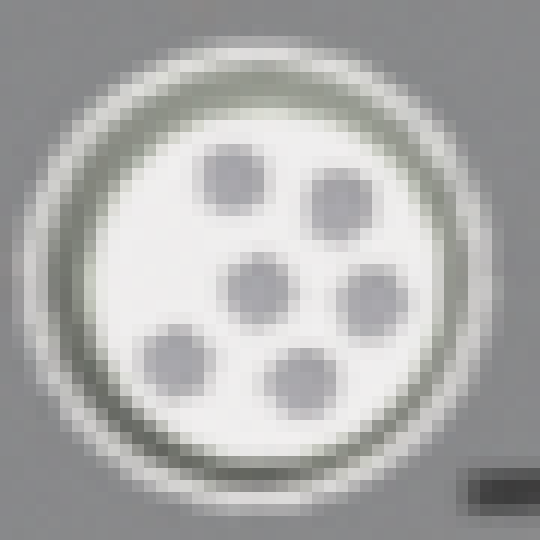

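View pics/s4.png

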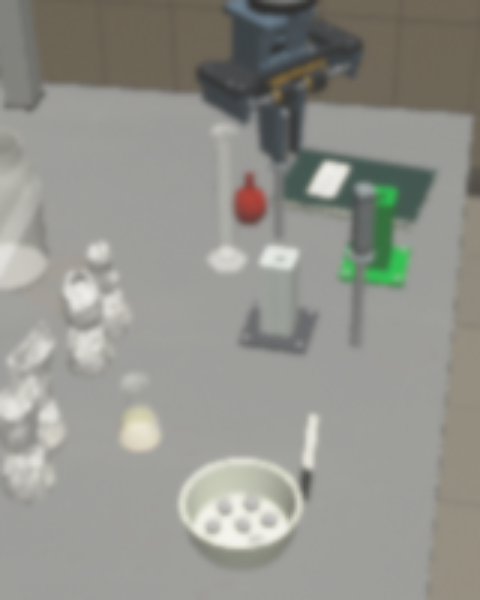

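The rod is lifted clear. Five balls sit on a ring about 30 mm out, with one in the middle. The widest gap is at about +75°, so I'll enter there.

Run:
```python
from h import *
print(delta([.4996+.03*np.cos(np.radians(75)),.1144+.03*np.sin(np.radians(75)),.262],np.radians(-130)))
yaw=np.radians(-130);xt=np.array([np.cos(yaw),np.sin(yaw)]);yt=np.array([np.sin(yaw),-np.cos(yaw)])
for r in (30,25):
  for a0 in (75,165,255,345):
    p=lambda a:r*np.array([np.cos(np.radians(a)),np.sin(np.radians(a))])
    print(r,a0,[[round(float((p(a0+18*k)-p(a0))@v)/1000,4) for v in(xt,yt)] for k in range(1,6)])
```

```text
([-0.284, 0.2511, 0.01], [-0.0003, 0.0, -0.0023])
30 75 [[0.0052, 0.0078], [0.0126, 0.0136], [0.0215, 0.0168], [0.0308, 0.0171], [0.0399, 0.0145]]
30 165 [[0.0078, -0.0052], [0.0136, -0.0126], [0.0168, -0.0215], [0.0171, -0.0308], [0.0145, -0.0399]]
30 255 [[-0.0052, -0.0078], [-0.0126, -0.0136], [-0.0215, -0.0168], [-0.0308, -0.0171], [-0.0399, -0.0145]]
30 345 [[-0.0078, 0.0052], [-0.0136, 0.0126], [-0.0168, 0.0215], [-0.0171, 0.0308], [-0.0145, 0.0399]]
25 75 [[0.0044, 0.0065], [0.0105, 0.0113], [0.0179, 0.014], [0.0257, 0.0142], [0.0332, 0.0121]]
25 165 [[0.0065, -0.0044], [0.0113, -0.0105], [0.014, -0.0179], [0.0142, -0.0257], [0.0121, -0.0332]]
25 255 [[-0.0044, -0.0065], [-0.0105, -0.0113], [-0.0179, -0.014], [-0.0257, -0.0142], [-0.0332, -0.0121]]
25 345 [[-0.0065, 0.0044], [-0.0113, 0.0105], [-0.014, 0.0179], [-0.0142, 0.0257], [-0.0121, 0.0332]]
```

Request:
apply_moves([
  [[-0.035,0.031,0],[0,0,0]],
  [[-0.08,0.07,0],[0,0,0]],
  [[-0.125,0.11,0],[0,0,0]],
  [[-0.17,0.15,0],[0,0,0]],
  [[-0.21,0.186,0],[0,0,0]],
])

```text
t: 4.72
ee_pos: [0.5086, 0.0468, 0.2708]
ee_rot: [3.14, -0.001, -2.271]
force: [0.7, 0.7, -0.3]
opening: 0.176
```

Request:
apply_moves([
  [[-0.04,0.035,0],[0,0,0]],
  [[-0.065,0.058,0],[0,0,0]],
  [[-0.074,0.065,0],[0,0,0]],
  [[-0.074,0.065,0],[0,0,0]],
])

```text
t: 5.22
ee_pos: [0.5073, 0.1432, 0.2711]
ee_rot: [3.141, -0.001, -2.27]
force: [0.1, -1.1, -0.6]
opening: 0.177
```

Run:
```python
from h import *
o=robot.get_obs();print(o['ee_pos'],o['ee_rot'],o['force'])
print(delta([.5074,.1434,.148],np.radians(-130)))
t=cam("top");s=cam("side");w=cam("wrist")
cv2.imwrite("pics/s5.png",cv2.resize(s["img"][100:280,180:340,::-1],(480,540)))
cv2.imwrite("pics/w5.png",w["img"][:,:,::-1])
print("tip side expected",proj(s,[*o['ee_pos'][:2],o['ee_pos'][2]-.135]),"top",proj(t,[*o['ee_pos'][:2],o['ee_pos'][2]-.135]))
```

```text
[0.50731249 0.14321596 0.27112256] [ 3.14082645e+00 -1.18891282e-03 -2.27029917e+00] [ 0.14035446 -1.0552137  -0.62022479]
([-0.0003, -0.0, 0.1231], [0.0008, -0.0012, -0.0014])
tip side expected [254.67941619 213.2939024 ] top [214.98721524 212.96556513]
```

View pics/s5.png

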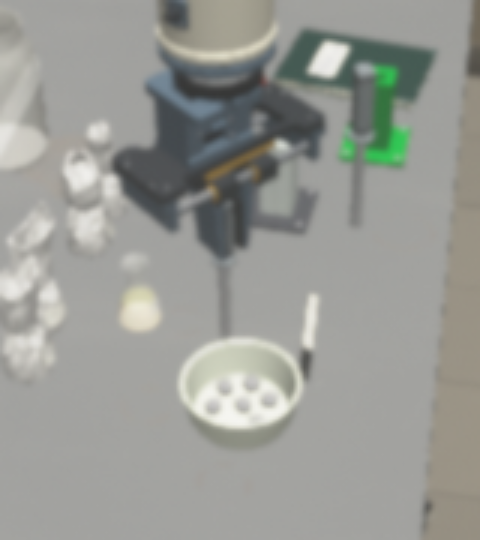

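View pics/w5.png

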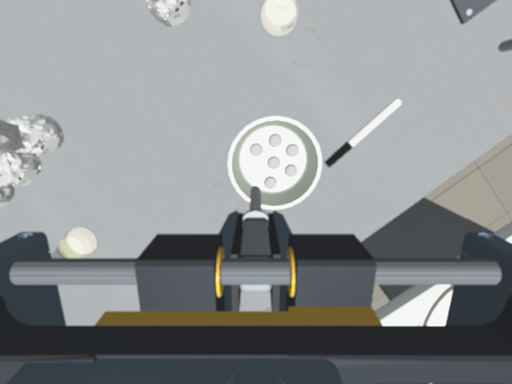

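The tip is at side-view pixel (255,213) against a prediction of (254.7,213.3), so the rod is straight in the jaws. I'll check the dish centre with the wrist view.

Run:
```python
from h import *
w=cam("wrist");hsv=cv2.cvtColor(w["img"],cv2.COLOR_RGB2HSV);V=hsv[:,:,2]
D=np.array([.4996,.1144])
m=np.zeros_like(V);m[110:190,222:330]=(V[110:190,222:330]>215)
c,_=cv2.findContours(m,cv2.RETR_EXTERNAL,cv2.CHAIN_APPROX_NONE);c=max(c,key=cv2.contourArea)[:,0]
P=np.array([ray(w,p,.05)[:2] for p in c if p[1]<186])
A=np.c_[2*P,np.ones(len(P))];s=np.linalg.lstsq(A,(P**2).sum(1),rcond=None)[0]
print(s[:2],np.sqrt(s[2]+s[:2]@s[:2]))
for p in [(256,149.5),(275,140),(292,150.5),(273.5,162.5),(291,170),(270.5,183)]:
    q=ray(w,p,.016)[:2]-D;print(q.round(4))
```

```text
[0.50684282 0.1128137 ] 0.04423188889854254
[0.0282 0.0088]
[ 0.021  -0.0205]
[-0.0063 -0.0297]
[-0.0026  0.0015]
[-0.0277 -0.011 ]
[-0.0234  0.0243]
```

The ball positions agree between views to about 1.5 mm. The wrist circle fit, with radius 44 mm, latched onto the floor and not the rim, so I'm discarding it. Lowering now.

Request:
apply_moves([
  [[0,0,0.03],[0,0,0]],
  [[0,0,0.065],[0,0,0]],
  [[0,0,0.095],[0,0,0]],
  [[0,0,0.115],[0,0,0]],
  [[0,0,0.123],[0,0,0]],
])

```text
t: 6.05
ee_pos: [0.5073, 0.1424, 0.1479]
ee_rot: [3.141, -0.001, -2.272]
force: [-0.4, 0.5, -1.4]
opening: 0.173
```

Request:
apply_moves([
  [[0,0,0],[0,0,0]],
  [[0,0,0],[0,0,0]],
])

```text
t: 6.3
ee_pos: [0.5082, 0.1431, 0.1496]
ee_rot: [-3.141, 0.001, -2.271]
force: [-0.2, 0.2, -1.0]
opening: 0.173
```

Turn 1, radius 30 mm.

Request:
apply_moves([
  [[0.0052,0.0078,0],[0,0,0]],
  [[0.0126,0.0136,0],[0,0,0]],
  [[0.0215,0.0168,0],[0,0,0]],
  [[0.0308,0.0171,0],[0,0,0]],
  [[0.0399,0.0145,0],[0,0,0]],
])

```text
t: 6.92
ee_pos: [0.4717, 0.1215, 0.1493]
ee_rot: [-3.14, 0.002, -2.271]
force: [5.5, -1.1, 1.5]
opening: 0.173
```

Request:
apply_moves([
  [[0.0078,-0.0052,0],[0,0,0]],
  [[0.0136,-0.0126,0],[0,0,0]],
  [[0.0168,-0.0215,0],[0,0,0]],
  [[0.0171,-0.0308,0],[0,0,0]],
  [[0.0145,-0.0399,0],[0,0,0]],
])

```text
t: 7.55
ee_pos: [0.4926, 0.0848, 0.1488]
ee_rot: [3.141, 0.0, -2.272]
force: [-0.2, 0.1, -1.2]
opening: 0.175
```

Run:
```python
from h import *
o=robot.get_obs();print(o['ee_pos']-[.4996,.1144,.135],o['ee_rot'],o['force'],np.degrees(np.arctan2(o['ee_pos'][1]-.1144,o['ee_pos'][0]-.4996)))
s=cam("side");cv2.imwrite("pics/s6.png",cv2.resize(s["img"][200:260,225:295,::-1],(700,600),interpolation=2))
```

```text
[-0.00703407 -0.02961612  0.01382467] [ 3.14145783e+00  6.33193553e-05 -2.27151995e+00] [-0.16872971  0.09912142 -1.17854884] -103.3606709110384
```

View pics/s6.png

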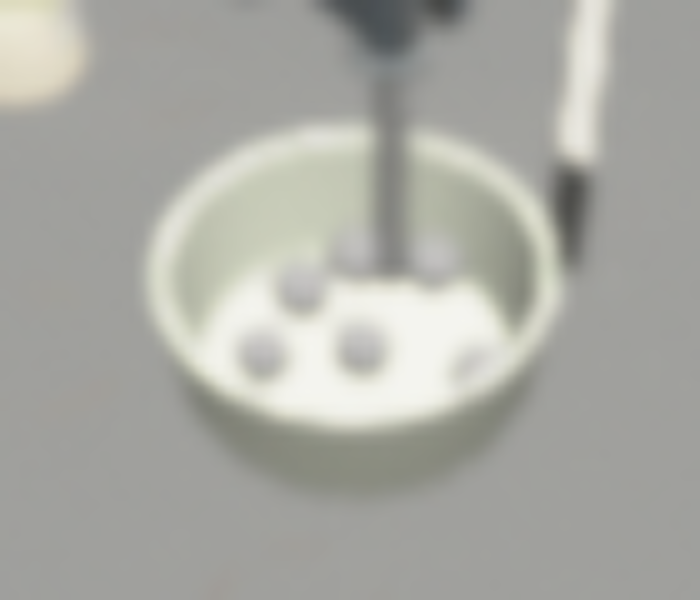

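The rod is down among the balls at crop pixel (390,265), the dish is steady and the forces are small. I'll carry on.

Request:
apply_moves([
  [[-0.0052,-0.0078,0],[0,0,0]],
  [[-0.0126,-0.0136,0],[0,0,0]],
  [[-0.0215,-0.0168,0],[0,0,0]],
  [[-0.0308,-0.0171,0],[0,0,0]],
  [[-0.0399,-0.0145,0],[0,0,0]],
])

```text
t: 8.22
ee_pos: [0.5281, 0.1068, 0.1485]
ee_rot: [3.14, -0.002, -2.271]
force: [-8.6, -1.4, 4.3]
opening: 0.17
```

Request:
apply_moves([
  [[-0.0078,0.0052,0],[0,0,0]],
  [[-0.0136,0.0126,0],[0,0,0]],
  [[-0.0168,0.0215,0],[0,0,0]],
  [[-0.0171,0.0308,0],[0,0,0]],
  [[-0.0145,0.0399,0],[0,0,0]],
])

```text
t: 8.85
ee_pos: [0.5073, 0.1437, 0.1489]
ee_rot: [-3.141, 0.0, -2.271]
force: [0.3, -1.1, -1.1]
opening: 0.173
```

Run:
```python
from h import *
o=robot.get_obs();print(o['ee_pos']-[.4996,.1144,.135],o['ee_rot'],o['force'])
s=cam("side");t=cam("top");cv2.imwrite("pics/s7.png",np.hstack([cv2.resize(s["img"][200:260,225:295,::-1],(400,343),interpolation=2),cv2.resize(t["img"][190:250,195:265,::-1],(400,343),interpolation=2)]))
```

```text
[0.00765201 0.02931041 0.01389212] [-3.14133389e+00  2.65371584e-04 -2.27103044e+00] [ 0.28245973 -1.10803583 -1.07836007]
```

View pics/s7.png

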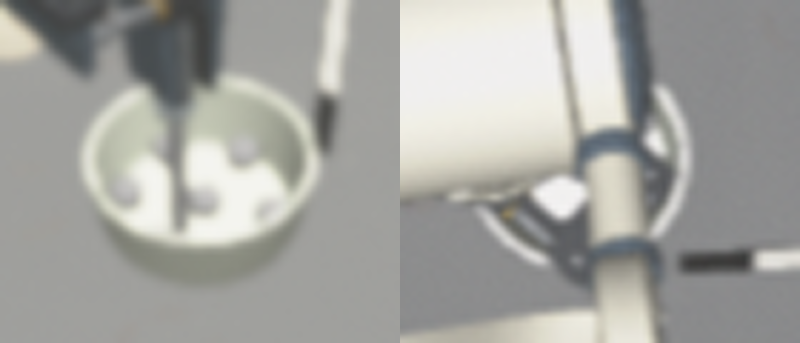

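Run:
```python
from h import *
yaw=np.radians(-130);xt=np.array([np.cos(yaw),np.sin(yaw)]);yt=np.array([np.sin(yaw),-np.cos(yaw)])
p=lambda r,a:r*np.array([np.cos(np.radians(a)),np.sin(np.radians(a))])
for a0,r0 in ((75,30),(165,33),(255,33),(345,33),(75,33)):
    print(a0,[[round(float((p(33,a0+18*k)-p(r0,a0))@v)/1000,4) for v in(xt,yt)] for k in range(1,6)])
```

```text
75 [[0.0031, 0.0098], [0.0112, 0.0162], [0.0209, 0.0197], [0.0312, 0.0201], [0.0411, 0.0172]]
165 [[0.0086, -0.0058], [0.0149, -0.0139], [0.0184, -0.0236], [0.0188, -0.0339], [0.016, -0.0439]]
255 [[-0.0058, -0.0086], [-0.0139, -0.0149], [-0.0236, -0.0184], [-0.0339, -0.0188], [-0.0439, -0.016]]
345 [[-0.0086, 0.0058], [-0.0149, 0.0139], [-0.0184, 0.0236], [-0.0188, 0.0339], [-0.016, 0.0439]]
75 [[0.0058, 0.0086], [0.0139, 0.0149], [0.0236, 0.0184], [0.0339, 0.0188], [0.0439, 0.016]]
```

Turn 2, radius 33 mm.

Request:
apply_moves([
  [[0.0031,0.0098,0],[0,0,0]],
  [[0.0112,0.0162,0],[0,0,0]],
  [[0.0209,0.0197,0],[0,0,0]],
  [[0.0312,0.0201,0],[0,0,0]],
  [[0.0411,0.0172,0],[0,0,0]],
])

```text
t: 9.57
ee_pos: [0.4686, 0.1224, 0.1492]
ee_rot: [-3.14, 0.002, -2.271]
force: [5.9, 2.0, 1.8]
opening: 0.172
```

Request:
apply_moves([
  [[0.0086,-0.0058,0],[0,0,0]],
  [[0.0149,-0.0139,0],[0,0,0]],
  [[0.0184,-0.0236,0],[0,0,0]],
  [[0.0188,-0.0339,0],[0,0,0]],
  [[0.016,-0.0439,0],[0,0,0]],
])

```text
t: 10.2
ee_pos: [0.4915, 0.0823, 0.1487]
ee_rot: [3.14, 0.0, -2.272]
force: [-0.1, 6.0, 1.3]
opening: 0.173
```

Request:
apply_moves([
  [[-0.0058,-0.0086,0],[0,0,0]],
  [[-0.0139,-0.0149,0],[0,0,0]],
  [[-0.0236,-0.0184,0],[0,0,0]],
  [[-0.0339,-0.0188,0],[0,0,0]],
  [[-0.0439,-0.016,0],[0,0,0]],
])

```text
t: 10.82
ee_pos: [0.5323, 0.1061, 0.1487]
ee_rot: [-3.141, -0.0, -2.271]
force: [-5.9, -5.1, 2.2]
opening: 0.171
```

Request:
apply_moves([
  [[-0.0086,0.0058,0],[0,0,0]],
  [[-0.0149,0.0139,0],[0,0,0]],
  [[-0.0184,0.0236,0],[0,0,0]],
  [[-0.0188,0.0339,0],[0,0,0]],
  [[-0.016,0.0439,0],[0,0,0]],
])

```text
t: 11.45
ee_pos: [0.5086, 0.1463, 0.1491]
ee_rot: [-3.14, 0.0, -2.271]
force: [1.2, -5.7, 0.9]
opening: 0.175
```

Run:
```python
from h import *
o=robot.get_obs();print(o['ee_pos']-[.4996,.1144,.135],o['ee_rot'],o['force'])
s=cam("side");cv2.imwrite("pics/s8.png",cv2.resize(s["img"][200:260,225:295,::-1],(400,343),interpolation=2))
```

```text
[0.00895207 0.03186079 0.01405907] [-3.14009168e+00  2.85097536e-04 -2.27056986e+00] [ 1.20719608 -5.70272869  0.8715689 ]
```

View pics/s8.png

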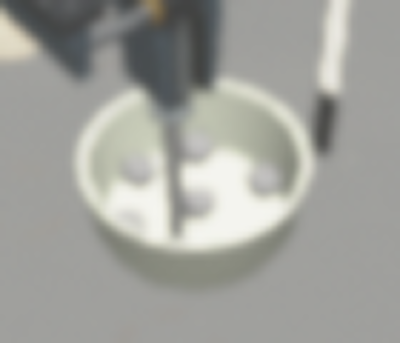

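Run:
```python
from h import *
def rim(img):
    V=cv2.cvtColor(img,cv2.COLOR_RGB2GRAY); 
    # left & right & bottom extents of white rim by row/col profile
    S=cv2.cvtColor(img,cv2.COLOR_RGB2HSV)[:,:,1]
    row=V[228:236,225:295].astype(int).mean(0).round(0)
    return row
a=cv2.imread("pics/side0.png")[:,:,::-1].copy();b=cam("side")["img"]
print(rim(a)[8:32],rim(a)[48:62]);print(rim(b)[8:32],rim(b)[48:62])
V=lambda i:cv2.cvtColor(i,cv2.COLOR_RGB2GRAY)[240:258,262:268].mean(1).round(0)
print(V(a),V(b))
```

```text
[153. 153. 153. 153. 153. 155. 168. 188. 198. 193. 186. 190. 204. 217.
 224. 223. 219. 217. 214. 206. 201. 204. 207. 213.] [208. 196. 175. 161. 166. 182. 186. 172. 158. 153. 153. 153. 153. 153.]
[159. 159. 159. 160. 166. 185. 202. 204. 191. 187. 195. 208. 215. 212.
 208. 204. 204. 210. 224. 236. 235. 208. 157. 146.] [179. 165. 160. 176. 197. 198. 181. 164. 159. 159. 159. 159. 160. 160.]
[214. 206. 177. 147. 135. 132. 132. 131. 134. 141. 148. 152. 153. 153.
 153. 153. 153. 153.] [242. 237. 217. 178. 149. 139. 137. 136. 137. 142. 150. 156. 159. 160.
 160. 160. 160. 160.]
```

The dish has shifted about 3 mm, which is small. I'll recentre and narrow the third turn.

Run:
```python
from h import *
yaw=np.radians(-130);xt=np.array([np.cos(yaw),np.sin(yaw)]);yt=np.array([np.sin(yaw),-np.cos(yaw)])
C0=np.array([499.6,114.4]);C1=np.array([502.3,116.0])
p=lambda r,a:r*np.array([np.cos(np.radians(a)),np.sin(np.radians(a))])
for a0,st in ((75,C0+p(33,75)),(165,None),(255,None),(345,None),(75,None)):
    st=C1+p(27,a0) if st is None else st
    print(a0,[[round(float((C1+p(27,a0+18*k)-st)@v)/1000,4) for v in(xt,yt)] for k in range(1,6)])
```

```text
75 [[0.0072, 0.0034], [0.0139, 0.0086], [0.0218, 0.0115], [0.0302, 0.0118], [0.0384, 0.0095]]
165 [[0.007, -0.0047], [0.0122, -0.0114], [0.0151, -0.0193], [0.0154, -0.0278], [0.0131, -0.0359]]
255 [[-0.0047, -0.007], [-0.0114, -0.0122], [-0.0193, -0.0151], [-0.0278, -0.0154], [-0.0359, -0.0131]]
345 [[-0.007, 0.0047], [-0.0122, 0.0114], [-0.0151, 0.0193], [-0.0154, 0.0278], [-0.0131, 0.0359]]
75 [[0.0047, 0.007], [0.0114, 0.0122], [0.0193, 0.0151], [0.0278, 0.0154], [0.0359, 0.0131]]
```

Request:
apply_moves([
  [[0.0072,0.0034,0],[0,0,0]],
  [[0.0139,0.0086,0],[0,0,0]],
  [[0.0218,0.0115,0],[0,0,0]],
  [[0.0302,0.0118,0],[0,0,0]],
  [[0.0384,0.0095,0],[0,0,0]],
])

```text
t: 12.18
ee_pos: [0.4762, 0.1224, 0.1489]
ee_rot: [-3.142, 0.0, -2.271]
force: [0.1, 0.3, 0.3]
opening: 0.17
```

Request:
apply_moves([
  [[0.007,-0.0047,0],[0,0,0]],
  [[0.0122,-0.0114,0],[0,0,0]],
  [[0.0151,-0.0193,0],[0,0,0]],
  [[0.0154,-0.0278,0],[0,0,0]],
  [[0.0131,-0.0359,0],[0,0,0]],
])

```text
t: 12.8
ee_pos: [0.4957, 0.0892, 0.1487]
ee_rot: [3.141, -0.001, -2.271]
force: [-0.3, -0.4, -1.0]
opening: 0.173
```

Request:
apply_moves([
  [[-0.0047,-0.007,0],[0,0,0]],
  [[-0.0114,-0.0122,0],[0,0,0]],
  [[-0.0193,-0.0151,0],[0,0,0]],
  [[-0.0278,-0.0154,0],[0,0,0]],
  [[-0.0359,-0.0131,0],[0,0,0]],
])

```text
t: 13.42
ee_pos: [0.5291, 0.1093, 0.1488]
ee_rot: [-3.141, -0.0, -2.271]
force: [0.1, -0.5, -0.6]
opening: 0.172
```

Request:
apply_moves([
  [[-0.007,0.0047,0],[0,0,0]],
  [[-0.0122,0.0114,0],[0,0,0]],
  [[-0.0151,0.0193,0],[0,0,0]],
  [[-0.0154,0.0278,0],[0,0,0]],
  [[-0.0131,0.0359,0],[0,0,0]],
])

```text
t: 14.05
ee_pos: [0.509, 0.1423, 0.1488]
ee_rot: [3.142, -0.0, -2.271]
force: [0.8, 0.5, -1.2]
opening: 0.176
```

Request:
apply_moves([
  [[0.0047,0.007,0],[0,0,0]],
  [[0.0114,0.0122,0],[0,0,0]],
  [[0.0193,0.0151,0],[0,0,0]],
  [[0.0278,0.0154,0],[0,0,0]],
  [[0.0359,0.0131,0],[0,0,0]],
])

```text
t: 14.68
ee_pos: [0.4762, 0.1223, 0.1489]
ee_rot: [-3.142, -0.0, -2.271]
force: [0.4, 0.0, -0.6]
opening: 0.174
```

Run:
```python
from h import *
o=robot.get_obs();print(o['ee_pos'],o['ee_rot'],o['force'])
s=cam("side");w=cam("wrist");cv2.imwrite("pics/s9.png",np.hstack([cv2.resize(s["img"][200:260,225:295,::-1],(400,343),interpolation=2),cv2.resize(w["img"][:,:,::-1],(400,343))]))
```

```text
[0.47619561 0.12232598 0.14885168] [-3.14156523e+00 -9.26479788e-06 -2.27125601e+00] [ 0.39110612  0.03526461 -0.563091  ]
```

View pics/s9.png

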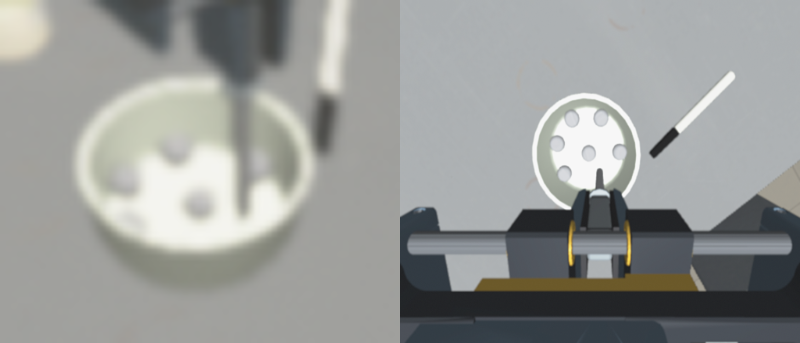

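Run:
```python
from h import *
w=cam("wrist");im=w["img"];cv2.imwrite("pics/w10.png",cv2.resize(im[90:220,320:430,::-1][:, :],(660,780))[:600])
cv2.imwrite("pics/w10.png",cv2.resize(im[95:215,320:440,::-1],(600,600),interpolation=2))
print([ (proj(w,[.5023+.058*np.cos(a),.116+.058*np.sin(a),.05]).round()) for a in (0,1.57)])
np.savez("w10.npz",**w)
```

```text
[array([198., 124.]), array([195., 213.])]
```

View pics/w10.png

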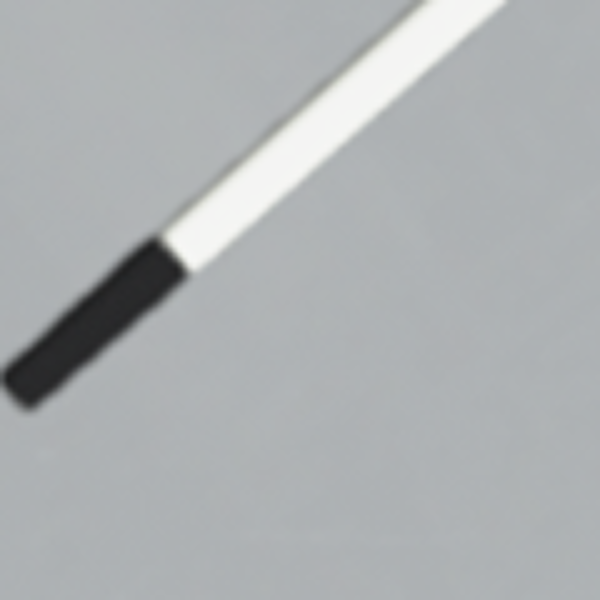

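Run:
```python
from h import *
w=dict(np.load("w10.npz"));im=w["img"]
cv2.imwrite("pics/w11.png",cv2.resize(im[100:245,165:310,::-1],(580,580),interpolation=2))
B=np.array([[.0293,.0086],[.0221,-.0211],[-.0017,.0011],[-.0049,-.0303],[-.0217,.0237],[-.0271,-.0114]])+[.4996,.1144]
for b in [(572,118),(600.5,118),(557,143),(588.5,153),(620,152),(564.5,173.5)]:
    p=((b[0]-400)*1.28,b[1]*1.12);q=ray(w,p,.016)[:2];dd=np.linalg.norm(B-q,axis=1)*1000
    print((q-[.5023,.116]).round(4),"dist to starts mm",dd.round(0))
```

```text
[ 0.0416 -0.0057] dist to starts mm [20. 28. 46. 56. 72. 72.]
[ 0.0183 -0.0332] dist to starts mm [41. 11. 40. 26. 70. 52.]
[0.0335 0.0278] dist to starts mm [22. 52. 47. 73. 58. 75.]
[-0.0016  0.0042] dist to starts mm [28. 34.  5. 37. 29. 33.]
[-0.0274 -0.0281] dist to starts mm [64. 47. 36. 20. 50. 15.]
[0.0007 0.0448] dist to starts mm [46. 70. 46. 77. 34. 65.]
```

View pics/w11.png

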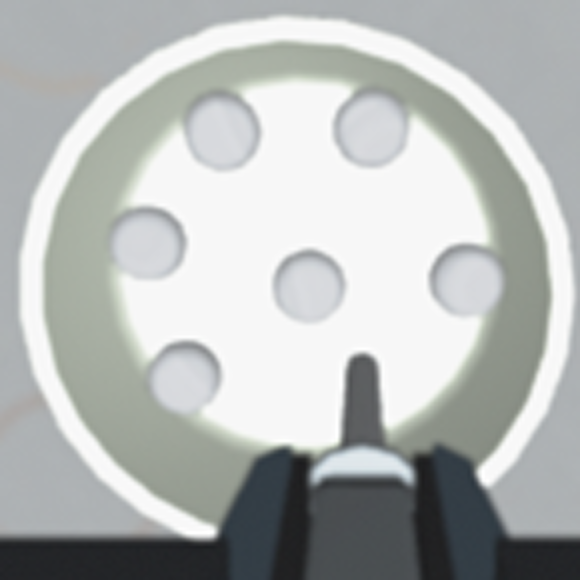

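The five outer balls are now at least 11 mm from every starting place, and four of them at least 15 mm, so at least four have moved whichever ball is which. The dish moved about 3 mm. I'll lift out and go back to the stand.

Request:
apply_moves([
  [[0,0,-0.03],[0,0,0]],
  [[0,0,-0.07],[0,0,0]],
  [[0,0,-0.11],[0,0,0]],
  [[0,0,-0.125],[0,0,0]],
  [[0,0,-0.125],[0,0,0]],
])

```text
t: 15.45
ee_pos: [0.4772, 0.1231, 0.2747]
ee_rot: [-3.14, 0.002, -2.271]
force: [-0.5, 0.4, -1.5]
opening: 0.171
```

Run:
```python
from h import *
print(robot.get_obs()['ee_pos'],robot.get_obs()['ee_rot'],delta([.5166,-.2362,.275],-2.2712))
```

```text
[0.47723628 0.12305596 0.27468718] [-3.14003841e+00  1.81961415e-03 -2.27122721e+00] ([0.2493, -0.2617, -0.0004], [-0.0016, 0.0018, -0.0])
```

Request:
apply_moves([
  [[0.03,-0.032,0],[0,0,0]],
  [[0.07,-0.073,0],[0,0,0]],
  [[0.11,-0.115,0],[0,0,0]],
  [[0.15,-0.157,0],[0,0,0]],
  [[0.19,-0.199,0],[0,0,0]],
])

```text
t: 16.08
ee_pos: [0.5058, -0.1524, 0.2726]
ee_rot: [3.14, -0.0, -2.271]
force: [0.9, 0.6, -0.7]
opening: 0.173
```

Request:
apply_moves([
  [[0.035,-0.037,0],[0,0,0]],
  [[0.05,-0.054,0],[0,0,0]],
  [[0.059,-0.0625,0],[0,0,0]],
  [[0.059,-0.0625,0],[0,0,0]],
  [[0.059,-0.0625,0],[0,0,0]],
])

```text
t: 16.7
ee_pos: [0.5159, -0.2347, 0.2738]
ee_rot: [3.141, 0.0, -2.27]
force: [-0.3, 0.3, -0.4]
opening: 0.174
```

Run:
```python
from h import *
o=robot.get_obs();print(o['ee_pos'],o['ee_rot'],delta([.5166,-.2362,.275],-2.2712))
w=cam("wrist");s=cam("side");t=cam("top")
cv2.imwrite("pics/w12.png",np.hstack([cv2.resize(w["img"][130:230,200:310,::-1],(440,400),interpolation=2),cv2.resize(s["img"][70:180,240:300,::-1],(327,400)[:2] if 0 else (300,400),interpolation=2)]))
tip=[*o['ee_pos'][:2],o['ee_pos'][2]-.135]
print("w tip",proj(w,tip),"side",proj(s,tip),"hole wrist",proj(w,[.5167,-.2365,.112]),"hole side",proj(s,[.5167,-.2365,.112]))
```

```text
[ 0.51589303 -0.23470836  0.27376728] [ 3.14111746e+00  1.58381017e-04 -2.27009132e+00] ([0.0007, -0.0015, -0.0012], [0.0005, 0.0002, 0.0011])
w tip [255.34173156 189.5521266 ] side [272.6666247  139.98528146] hole wrist [256.03985433 182.04546187] hole side [272.47904254 145.83909837]
```

View pics/w12.png

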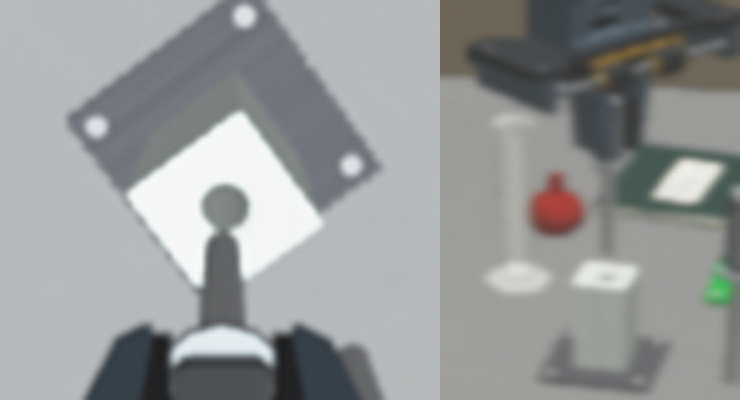

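The tip is seen at wrist pixel (255.5,188) and the hole at (256.2,181.8), both as predicted. I'll correct by 1.5 mm and lower into the chamfer.

Request:
apply_moves([
  [[0.0007,-0.0015,0.0],[0,0,0]],
  [[0.0007,-0.0015,0.012],[0,0,0]],
  [[0.0007,-0.0015,0.025],[0,0,0]],
  [[0.0007,-0.0015,0.038],[0,0,0]],
  [[0.0007,-0.0015,0.045],[0,0,0]],
])

```text
t: 17.48
ee_pos: [0.5162, -0.2373, 0.2275]
ee_rot: [3.14, -0.0, -2.271]
force: [0.8, 0.5, -0.9]
opening: 0.172
```

Request:
apply_moves([
  [[0,0,0.015],[0,0,0]],
  [[0,0,0.035],[0,0,0]],
  [[0,0,0.055],[0,0,0]],
  [[0,0,0.07],[0,0,0]],
  [[0,0,0.075],[0,0,0]],
])

```text
t: 18.1
ee_pos: [0.5163, -0.2373, 0.1528]
ee_rot: [3.14, -0.0, -2.271]
force: [-0.2, 0.0, -0.5]
opening: 0.173
```

Request:
apply_moves([
  [[0,0,0],[0,0,0]],
  [[0,0,0],[0,0,0]],
])

```text
t: 18.35
ee_pos: [0.517, -0.2377, 0.1544]
ee_rot: [-3.141, 0.0, -2.271]
force: [-0.7, 0.4, -1.3]
opening: 0.174
```

Request:
apply_moves([
  [[0,0.0005,0.003],[0,0,0]],
  [[0,0.001,0.006],[0,0,0]],
  [[0,0.001,0.006],[0,0,0]],
  [[0,0.001,0.006],[0,0,0]],
])

```text
t: 18.85
ee_pos: [0.5159, -0.2369, 0.1478]
ee_rot: [3.142, -0.0, -2.271]
force: [-0.4, 0.6, -2.2]
opening: 0.172
```

Run:
```python
from h import *
o=robot.get_obs();print(o['ee_pos'],o['ee_rot'],o['force'])
w=cam("wrist");s=cam("side")
cv2.imwrite("pics/w13.png",np.hstack([cv2.resize(w["img"][130:330,150:370,::-1],(440,400),interpolation=2),cv2.resize(s["img"][100:180,240:300,::-1],(300,400),interpolation=2)]))
```

```text
[ 0.51590717 -0.23689697  0.14782915] [ 3.14158891e+00 -5.29370318e-06 -2.27123420e+00] [-0.44188142  0.57223701 -2.23211521]
```

View pics/w13.png

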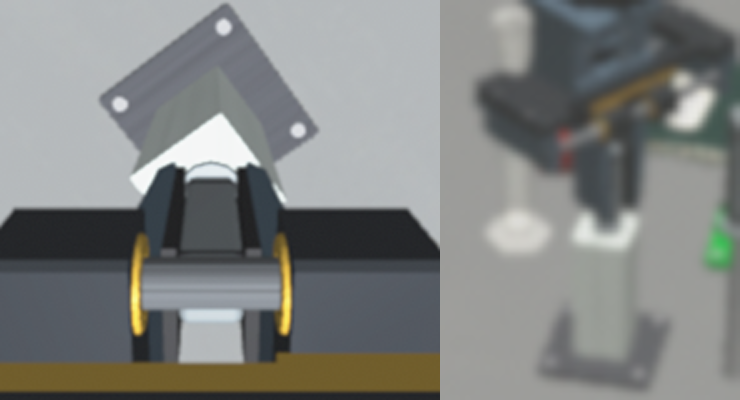

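The collar is at the stand's top and the rod is in the hole. Releasing.

Request:
apply_moves([
  [[0,0,0],[0,0,0]],
  [[0,0,0],[0,0,0]],
  [[0,0,0],[0,0,0]],
  [[0,0,0],[0,0,0]],
], claw=50)

```text
t: 19.45
ee_pos: [0.5159, -0.2369, 0.1478]
ee_rot: [3.142, -0.0, -2.271]
force: [-0.3, 0.0, -0.3]
opening: 0.503
```

Request:
apply_moves([
  [[0,0,-0.02],[0,0,0]],
  [[0,0,-0.06],[0,0,0]],
  [[0,0,-0.1],[0,0,0]],
  [[0,0,-0.14],[0,0,0]],
  [[0,0,-0.17],[0,0,0]],
])

```text
t: 20.08
ee_pos: [0.516, -0.2369, 0.3197]
ee_rot: [-3.14, 0.0, -2.271]
force: [0.5, -0.1, -1.3]
opening: 0.498
```

Request:
apply_moves([
  [[0.0,0.05,-0.02],[0,0,0]],
  [[0,0.08,-0.02],[0,0,0]],
  [[0,0.08,-0.02],[0,0,0]],
  [[0,0.08,-0.02],[0,0,0]],
])

```text
t: 20.58
ee_pos: [0.4552, -0.1857, 0.3379]
ee_rot: [-3.141, 0.0, -2.271]
force: [0.7, -0.2, -0.5]
opening: 0.5
```

Run:
```python
from h import *
o=robot.get_obs();print(o['t'],o['ee_pos'],o['opening'],o['force'])
w=cam("wrist");s=cam("side");t=cam("top")
cv2.imwrite("pics/f1.png",np.hstack([cv2.resize(w["img"][:,:,::-1],(430,322)),cv2.resize(s["img"][100:260,225:325,::-1],(201,322)),cv2.resize(t["img"][195:240,205:250,::-1],(160,322)[:1]*2 if 0 else (160,322))]))
cv2.imwrite("pics/f2.png",np.hstack([cv2.resize(s["img"][110:185,240:315,::-1],(400,400),interpolation=2),cv2.resize(t["img"][195:240,205:250,::-1],(400,400),interpolation=2)]))
print("grip top exp",proj(w,[.5167,-.2365,.182]),"collar",proj(w,[.5167,-.2365,.116]),"side",proj(s,[.5167,-.2365,.182]))
e=cv2.findContours((cv2.cvtColor(t["img"],cv2.COLOR_RGB2HSV)[190:245,200:250,2]>190).astype(np.uint8),0,1)[0]
c=max(e,key=cv2.contourArea);el=cv2.fitEllipse(c);print("dish",el,ray(t,(el[0][0]+200,el[0][1]+190),.05))
```

```text
20.575 [ 0.45515619 -0.18566338  0.33790091] 0.5000408923763662 [ 0.69533507 -0.2454253  -0.47194404]
grip top exp [254.5322014 110.8466787] collar [254.5619716 111.4925275] side [272.60122485 129.43782543]
dish ((24.529699325561523, 26.557064056396484), (37.738609313964844, 38.01988220214844), 56.656578063964844) [0.50262512 0.11880765 0.05      ]
```

View pics/f1.png

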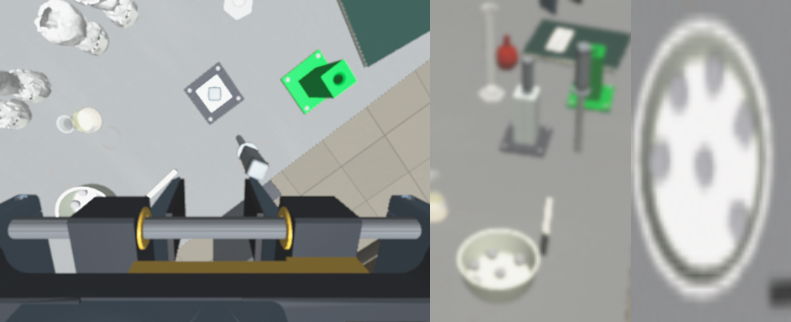

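View pics/f2.png

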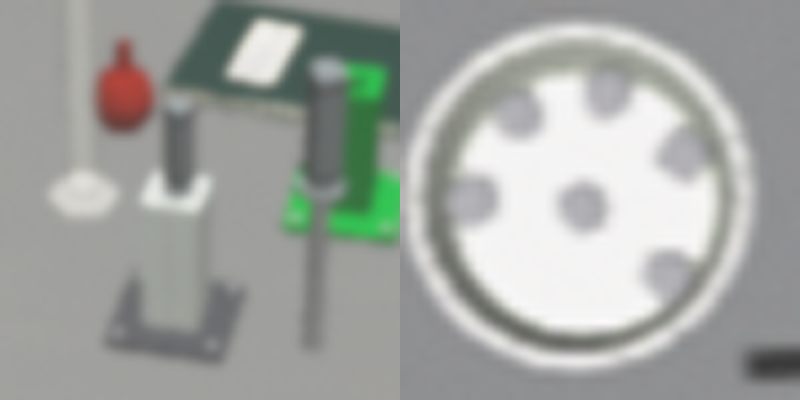

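Run:
```python
from h import *
t=cam("top")
B=np.array([[.0293,.0086],[.0221,-.0211],[-.0017,.0011],[-.0049,-.0303],[-.0217,.0237],[-.0271,-.0114]])+[.4996,.1144]
for b in [(520,111),(607,92),(682,154),(583,207),(474,200),(667,275)]:
    p=((b[0]-400+.5)/400*45-.5+205,(b[1]+.5)/400*45-.5+195)
    q=ray(t,p,.016)[:2];dd=np.linalg.norm(B-q,axis=1)*1000
    print((q-[.5026,.1188]).round(3),dd.round(0))
```

```text
[0.034 0.024] [21. 52. 47. 72. 59. 76.]
[ 0.041 -0.009] [20. 28. 46. 56. 72. 72.]
[ 0.018 -0.037] [42. 11. 41. 26. 71. 53.]
[-0.002 -0.   ] [28. 33.  4. 35. 30. 32.]
[0.001 0.041] [45. 69. 44. 76. 33. 64.]
[-0.027 -0.032] [64. 47. 36. 19. 51. 16.]
```

Run:
```python
from plant import robot
print(robot.hand_in())
```

```text
the job is handed in; nothing more can be done
None
```

I took the smaller rod from the grey stand and stirred 3¼ turns anticlockwise, with the tip about 14 mm above the worktop (roughly 8 mm above the dish floor). I then hung the rod back in its stand, let go, moved the arm clear and handed in at about 21 s. `hand_in()` gives no verdict.

**Last checks**
- **Rod:** it hangs upright in the hole with its collar on the stand's top, and the gripper is open and clear of it.
- **Balls:** all six lie in the dish. Four of the five outer ones are at least 16 mm from every starting place, and the fifth is at least 11 mm away. The middle ball looks unmoved, about 4 mm from the middle ball's starting place.
- **Dish:** it stands level but drifted about 5 mm, against a limit of 30 mm. Most of that came in the second turn, at 33 mm radius. I recentred and narrowed the third turn to 27 mm.
- **Forces:** the highest reading I saw at the wrist while stirring was about 9–10 N. Readings came only at the end of each call, so a higher brief peak is possible.
- **Bystanders:** the flask, cylinder and pen visible in the last pictures look where they were. I did not measure them again, and I did not check the second flask.

One measurement disagreed. A circle fit to the dish in the wrist view gave a 44 mm radius because it had caught the floor and not the rim. I discarded it and used the top-view rim fit, which the ball positions in both views supported to about 1.5 mm.

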